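Let the waiting tin into the lever bin and ease the lid shut

TASK

An empty tin is waiting on the chute of one of the two white lever bins, held back by the lid. With a fingertip, press that bin's lever all the way down so that its lid lifts fully and the tin rolls in, then let the lever up slowly so that the lid comes down gently and does not slam, and move clear. Work only the lever: do not touch the tin or the lids, leave the other bin shut, and leave everything else where it stands.

Things in the scene. Friction and masses are not known exactly. Their poses are not given: they have to be found in the camera images.
- bin_a: White plastic bin, 160 (x) by 180 (y) by 160 mm high, fixed on a steel plinth 0 to 34 mm high (varies). Origin: centre of the bin's underside, z up; heights from there: lever on its -x side, in the plane y = -25 mm; flat lid hinged along its -y rim, 165 mm high; sloping steel chute on its +y side, 114 mm wide, floor 115 to 138 mm high, out to y = 195 mm. This is the bin with the tin waiting on its chute.
- pad_a (a point): Centre of the top face of the lever's pressing pad, a ribbed steel plate 40 mm long (bin's x) by 36 mm wide, 10 mm thick; about 125 mm above the bin's underside at rest, 75 mm when fully down. The point moves with the lever. The bin's walls are 160 mm from it. (bin_a.)
- lever_a (a joint): Lever angle: 0 at rest (pad end 0.25 rad above level), 0.5 rad fully down (0.25 rad below level). Pivot along the bin's y at (-145, -25, 95) mm in its frame, pad 100 mm from it. The pad moves 49 mm down, almost straight. It carries the lid's weight (about 3 to 7 N at the pad) and comes up by itself when let go. (bin_a.)
- lid_a (a joint): Angle of that bin's lid: 0 shut, 0.6 rad fully open; a rod links it to the lever (lid angle = 1.2 x lever angle). It is heavy (about 0.5 kg, 180 mm from hinge to free edge) and without a damper: it drops at once when the lever is let go. (bin_a.)
- cover_a: The white lid of bin_a, 168 x 184 mm, 6 mm thick, with a 46 mm downturned edge on its free (chute) side; origin in the middle of its hinge; not to be touched.
- cover_b: The same lid on bin_b; not to be touched.
- handle_a: bin_a's lever arm with its pad; origin at its pivot.
- tin_center (a point): Centre of the waiting empty steel tin, 66 mm diameter, 90 mm long, lying along the bin's x on bin_a's chute against the downturned edge of the lid; free to roll. It rolls in by itself within about 1 s once the lid is up, and ends on the bin's floor.
- tin: The same tin; origin at its centre, x along its length.
- bin_b: White plastic bin, 160 (x) by 180 (y) by 160 mm high, fixed on a steel plinth 0 to 34 mm high (varies). Origin: centre of the bin's underside, z up; heights from there: lever on its -x side, in the plane y = -25 mm; flat lid hinged along its -y rim, 165 mm high; sloping steel chute on its +y side, 114 mm wide, floor 115 to 138 mm high, out to y = 195 mm. The other bin, the same in every way but with an empty chute; to be left shut.
- pad_b (a point): The same point on bin_b's lever; not to be pressed.
- lid_b (a joint): Lid angle of bin_b, stays 0.
- spare_tin: Bystander: the same kind of tin standing upright between the levers, 66 mm diameter, 90 mm tall; origin under its foot.
- jar: Bystander: jar, 72 mm diameter, 100 mm tall; origin under its foot.
- cup: Bystander: steel cup, 76 mm diameter, 75 mm tall; origin under its foot.
- spatula: Bystander: black spatula lying flat, about 300 mm long along its x.
- bowl: Bystander: steel bowl, 120 mm diameter, 50 mm tall; origin under its foot.
- shaker: Bystander: small steel shaker, 50 mm diameter, 85 mm tall; origin under its foot.

How it is judged:
By the outcome, as a careful person would: the job done as asked, in the order asked, and still so for the second after the job is handed in, with the robot touching nothing.
It also fails if it takes over 40 s, if anything falls off the work surface, if the arm or the gripper's body presses on something with over 40 N, if the wrist force passes 120 N, or if a joint passes its speed limit or range.

ROBOT

A 6-joint arm with a two-finger parallel gripper is mounted at the origin on the work surface. World frame = base frame: x ahead of the robot, y to its left, z up, the work surface at z = 0. Lengths are in m, angles in rad, forces in N, time in s.
With the tool pointing down it reaches from about 0.35 to 0.975 m from the base axis. Payload 4.9 kg.
Tool frame: the origin (TCP) lies between the finger pads; the fingertips stand 14 mm ahead of it and the grasp point (between the pads) lies 5 mm behind it (manip.tcp_to_tips is the distance from the TCP to the fingertips, in m); z points along the fingers, y is the line along which they close (so a half turn about z gives the same grasp; the last joint's range is limited). The gripper opens to 85 mm and grips with 20 to 120 N. Pads are 22 mm wide; open, the fingers measure 114 mm over their backs; the gripper's body (76 mm by 85 mm) begins 54 mm behind the grasp point. The pads swing forward as they close: fully open they stand 13 mm farther back than shut.
Start: joints at [1.12, 0.053, 1.613, -0, 1.476, -0.119], TCP at [0.204, 0.591, 0.245] pointing down, gripper open.
Joint ranges: [-3.01, 3.01], [-1.01, 2.22], [0.06, 2.58], [-1.02, 4.17], [0.09, 2.62], [-3.14, 3.14]. Speed limits (rad/s): [2.57, 2.57, 3.14, 3.14, 3.14, 3.14].

INTERFACE

Orientations are given as a unit quaternion [w, x, y, z].
In Python, from plant import manip gives the robot as it stands.
- The arm moves only by the tool servo_tool, never from a script. Its argument "moves" is a list that holds one entry, the list of rows, each a list of 7 numbers: the shift along the tool's x, y, z in mm, then the turn, a rotation vector about the tool's x, y, z in degrees, then the finger opening in mm, from 0 to 85.4. In form: [[[x, y, z, ax, ay, az, fingers], ...]]. A call has 1 to 12 rows; each row shifts and turns the commanded pose from where the row before left it, along the tool's axes as they then stand; what a row does not reach is not made up. A row lasts 1/8 s, in which the tool goes at most 62.5 mm and 10.7 degrees, less where a joint would pass 70% of its speed; a pose out of reach is approached as far as the arm can. A call with a gripper value outside its range is refused whole. The fingers move at their own pace and stop on an object; the grip force is fixed at half the most. Time passes only in rows, so rows that do not move let the fingers close. It gives the time, the measured TCP pose, the force, the opening and the grip force at its end, in the units of the state.
- manip.state(): the state, without advancing time (a new reading comes with each control period).
- manip.grab_frame(name): name is "side" or "top" or "wrist"; returns a dict with "image" (420x560x3 uint8, blue, green, red), "mtx" (3x3 intrinsics, pixels), "dist_coeffs" ([k1, k2, p1, p2, k3] as OpenCV has them; the pictures are not rectified), "eye" and "rotation" of the camera in the world. Camera axes: x right, y down, z forward; pixel columns grow to the right and rows downward; lengths in m; the calibration is good to about 2 mm. A picture is of the moment at which its call begins. There is no depth.
- manip.job_done(): hands the job in; it is judged then, once.
The state is a dict: "time": time; "joint_pos": joint angles; "joint_vel": joint speeds; "joint_efforts": joint torques, N m; "tool_pos": TCP position; "tool_rot": TCP orientation; "contact_force": force on the tool from outside, world axes, zero at the start; "ft_torque": the same for the moment, N m; "gripper_width": opening from 0.0 (shut) to 1.0 (fully open); "grasp_force": force on a finger pad.
Only numpy, scipy, OpenCV 4.12 (cv2) and the standard library are available. Lean on these libraries where they do the work, as an engineer would, in place of code of your own. Each camera call takes 0.05 s, during which the arm holds its last target. There are 200 camera calls.

## Working session

There is one attempt and no reset: what is moved stays moved. The work goes in short steps, Python scripts to look and compute and a tool call to move; the robot and the scene stay as the last step left them, time stands still between calls to the robot, and variables do not carry over. Pictures are saved under pics/ and viewed, at most 10 in all, crops included, and the job is handed in when it is done.

Besides the shell and the picture viewer there is one more tool, called by a JSON object that holds its "api" and its "payload". servo_tool: Moves the arm, as the interface text tells. Its arguments: {"type":"object","properties":{"moves":{"type":"array"}},"required":["moves"]}

```bash
mkdir -p pics; ls
cat > h.py <<'E'
import numpy as np, cv2
from plant import manip
def grab(n,f):
    d=manip.grab_frame(n); cv2.imwrite(f'pics/{f}.png',d['image'])
    np.savez(f'pics/{f}.npz',**{k:np.array(d[k]) for k in('mtx','dist_coeffs','eye','rotation')}); return d
def ray(f,uv):
    d=np.load(f'pics/{f}.npz'); p=cv2.undistortPoints(np.array([[uv]],float),d['mtx'],d['dist_coeffs'])[0,0]
    r=d['rotation']@np.array([p[0],p[1],1]); return d['eye'],r/np.linalg.norm(r)
def atz(f,uv,z):
    e,r=ray(f,uv); return e+r*(z-e[2])/r[2]
def tri(obs):
    A=np.zeros((3,3));b=np.zeros(3);R=[ray(*o) for o in obs]
    for e,r in R: P=np.eye(3)-np.outer(r,r);A+=P;b+=P@e
    x=np.linalg.solve(A,b); return x,[np.linalg.norm((np.eye(3)-np.outer(r,r))@(x-e)) for e,r in R]
def proj(f,X):
    d=np.load(f'pics/{f}.npz');R=d['rotation'].T
    return cv2.projectPoints(np.atleast_2d(X).astype(float),cv2.Rodrigues(R)[0],-R@d['eye'],d['mtx'],d['dist_coeffs'])[0][:,0]
E
python3 - <<'E'
from h import *
for n in('top','side'):
    d=grab(n,n+'1'); print(n,d['eye'],d['rotation'])
    cv2.imwrite(f'pics/{n}1v.png',cv2.resize(d['image'],(800,600),interpolation=cv2.INTER_CUBIC))
s=manip.state();print(s)
E
```

```text
pics
top [ 0.28666875 -0.09128467  1.60246575] [ 0.06848577 -0.6937718   0.71382003 -0.06671845]
side [ 0.19033821 -1.20656961  1.26312584] [-0.3843823   0.90819194 -0.15379018  0.06153231]
{'time': 0.1, 'joint_pos': array([ 1.12002602e+00,  5.32894107e-02,  1.61415713e+00,  1.01319575e-05,
        1.47602979e+00, -1.18991568e-01]), 'joint_vel': array([-0.00104043, -0.00014817, -0.0061878 ,  0.00019148, -0.00055582,
       -0.00113217]), 'joint_efforts': array([ 4.62145017e-04, -3.94901562e+01, -3.71363282e+01, -9.20592038e-05,
        3.87464082e-03, -1.56301434e-05]), 'tool_pos': array([0.2033311 , 0.59042364, 0.24418657]), 'tool_rot': array([-2.69536278e-04,  1.65129963e-01,  9.86271366e-01, -9.02458644e-04]), 'contact_force': array([ 0.27471993,  0.45101675, -0.03237144]), 'ft_torque': array([-0.00319769, -0.01091812, -0.00073785]), 'grasp_force': 0.0, 'gripper_width': 1.002039730770628}
```

View pics/top1v.png

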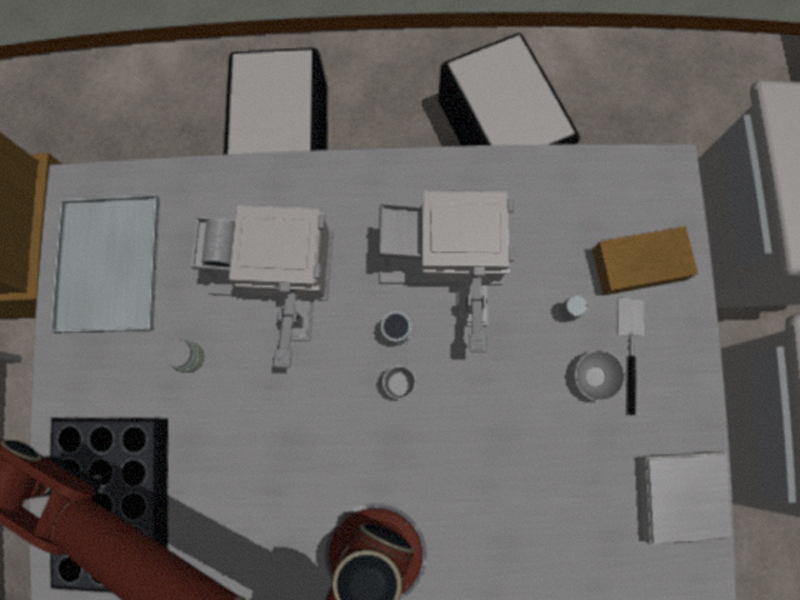

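View pics/side1v.png

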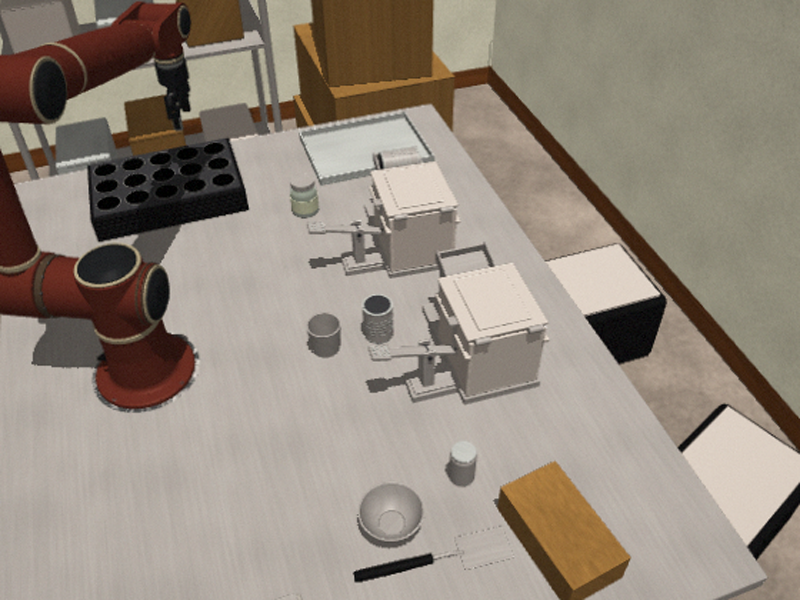

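The tin (top view ~(217,243) of 800×600) waits on the left bin, so that is bin_a. Its pad is at about (283,357) in the top view and (317,228) in the side view. I'll enlarge both to get exact corners.

Run:
```python
from h import *
a=cv2.imread('pics/top1.png')[135:275,130:250]; b=cv2.imread('pics/side1.png')[90:210,205:345]
a=cv2.resize(a,None,fx=4,fy=4,interpolation=cv2.INTER_CUBIC);b=cv2.resize(b,None,fx=5,fy=5,interpolation=cv2.INTER_CUBIC)
cv2.imwrite('pics/topc.png',cv2.convertScaleAbs(a,alpha=1.4)); cv2.imwrite('pics/sidec.png',b)
```

```text
(no output)
```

View pics/topc.png

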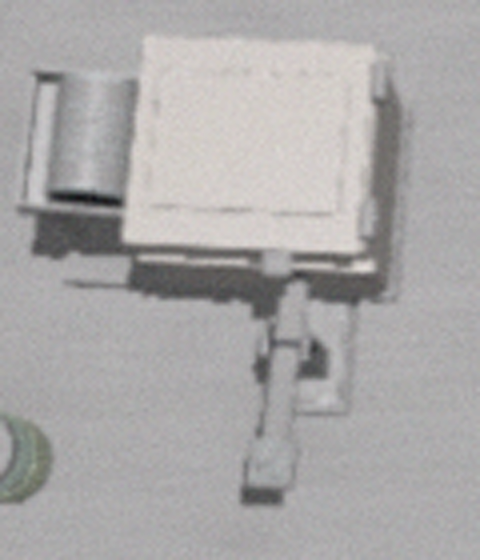

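View pics/sidec.png

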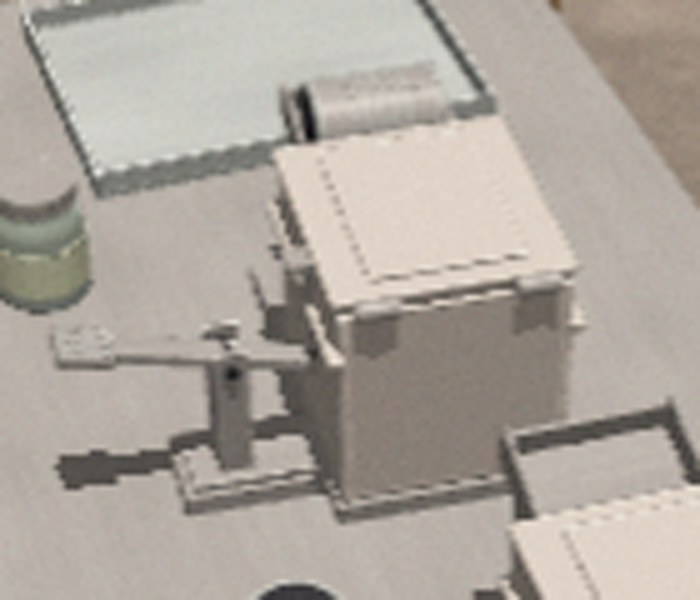

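```bash
cat > fit.py <<'E'
from h import *
from scipy.optimize import least_squares
T=lambda u,v:('top1',((u+.5)/4-.5+130,(v+.5)/4-.5+135)); S=lambda u,v:('side1',((u+.5)/5-.5+205,(v+.5)/5-.5+90))
P={'pad':(T(270,465),S(84,340)),'l_n+':(T(124,243),S(273,152)),'l_f+':(T(146,37),S(500,117)),'l_f-':(T(378,46),S(577,268)),'l_n-':(T(361,252),S(345,305))}
X={}
for k,o in P.items(): X[k],e=tri(o); print(k,X[k].round(4),np.round(e,4))
v=X['l_f+']+X['l_f-']-X['l_n+']-X['l_n-']; w=X['l_n+']+X['l_f+']-X['l_n-']-X['l_f-']
print('yaw',np.degrees(np.arctan2(v[1],v[0])),np.degrees(np.arctan2(-w[0],w[1])),'sizes',np.linalg.norm(v)/2,np.linalg.norm(w)/2)
yaw=np.arctan2(v[1],v[0])/2+np.arctan2(-w[0],w[1])/2
R=np.array([[np.cos(yaw),-np.sin(yaw)],[np.sin(yaw),np.cos(yaw)]])
c=np.mean([X[k] for k in X if k!='pad'],0); print('lid c',c,'pad in lid frame',R.T@(X['pad']-c)[:2],X['pad'][2]-c[2])
print('expect about', -.145-.1,-.025,-.045)
E
python3 fit.py
```

```text
Traceback (most recent call last):
  File "fit.py", line 6, in <module>
    for k,o in P.items(): X[k],e=tri(o); print(k,X[k].round(4),np.round(e,4))
                                 ~~~^^^
  File "h.py", line 12, in tri
    A=np.zeros((3,3));b=np.zeros(3);R=[ray(*o) for o in obs]
                                       ~~~^^^^
  File "h.py", line 8, in ray
    r=d['rotation']@np.array([p[0],p[1],1]); return d['eye'],r/np.linalg.norm(r)
      ~~~~~~~~~~~~~^~~~~~~~~~~~~~~~~~~~~~~~
ValueError: matmul: Input operand 1 has a mismatch in its core dimension 0, with gufunc signature (n?,k),(k,m?)->(n?,m?) (size 3 is different from 4)
```

```bash
sed -i "1a from scipy.spatial.transform import Rotation as Ro\nM=lambda q:Ro.from_quat(np.roll(q,-1)).as_matrix()" h.py; sed -i "s/r=d\['rotation'\]@/r=M(d['rotation'])@/; s/R=d\['rotation'\].T/R=M(d['rotation']).T/" h.py; python3 fit.py
```

```text
pad [0.4421 0.1846 0.143 ] [0.0005 0.0005]
l_n+ [0.6097 0.2914 0.185 ] [0.0007 0.0007]
l_f+ [0.7746 0.2786 0.1852] [0.0013 0.0013]
l_f- [0.7593 0.0944 0.1873] [0.0014 0.0014]
l_n- [0.5991 0.107  0.1878] [0.002 0.002]
yaw -4.461001799201211 -4.015100357484697 sizes 0.16298531000758984 0.18478051916510801
lid c [0.68568711 0.19287033 0.18632912] pad in lid frame [-0.24231325 -0.02629895] -0.04329322586168591
expect about -0.245 -0.025 -0.045
```

Pad_a is at (0.442, 0.185, 0.143), yaw −4.3°, which agrees with the nominal geometry (plinth ≈18 mm). I'll fly over at the current height with the fingers shut, then turn to align.

{"api": "servo_tool", "payload": {"moves": [[[-35.8,-30.6,0,0,0,0,0],[-35.8,-30.6,0,0,0,0,0],[-35.8,-30.6,0,0,0,0,0],[-35.8,-30.6,0,0,0,0,0],[-35.8,-30.6,0,0,0,0,0],[-35.8,-30.6,0,0,0,0,0],[-35.8,-30.6,0,0,0,0,0],[-35.8,-30.6,0,0,0,0,0],[-35.8,-30.6,0,0,0,0,0],[-35.8,-30.6,0,0,0,0,0],[0,0,0,0,0,-7.3,0],[0,0,0,0,0,-7.3,0]]]}}

```text
time: 1.6
tool_pos: [0.4424, 0.1841, 0.2447]
tool_rot: [-0.001, 0.037, 0.999, -0.0]
contact_force: [-0.1, -0.8, -0.2]
gripper_width: -0.002
grasp_force: 0.0
```

{"api": "servo_tool", "payload": {"moves": [[[0,0,20,0,0,0,0],[0,0,20,0,0,0,0],[0,0,15,0,0,0,0],[0,0,10,0,0,0,0],[0,0,0,0,0,0,0]]]}}

```text
time: 2.22
tool_pos: [0.4418, 0.1849, 0.1791]
tool_rot: [-0.001, 0.038, 0.999, -0.0]
contact_force: [-0.2, -1.2, 0.4]
gripper_width: -0.006
grasp_force: 0.0
```

Run:
```python
from h import *
a=grab('side','side2')['image'][90:210,205:345]; b=grab('wrist','wrist2')['image']
a=cv2.resize(a,(500,429),interpolation=cv2.INTER_CUBIC);b=cv2.resize(b,(290,217))
c=np.zeros((429,800,3),np.uint8);c[:,:500]=a;c[:217,510:]=b;cv2.imwrite('pics/v2.png',c)
s=manip.state();print(s['tool_pos'],s['contact_force'])
```

```text
[0.4426871  0.18511149 0.18074108] [-0.03695293 -0.22229844 -0.39506795]
```

View pics/v2.png

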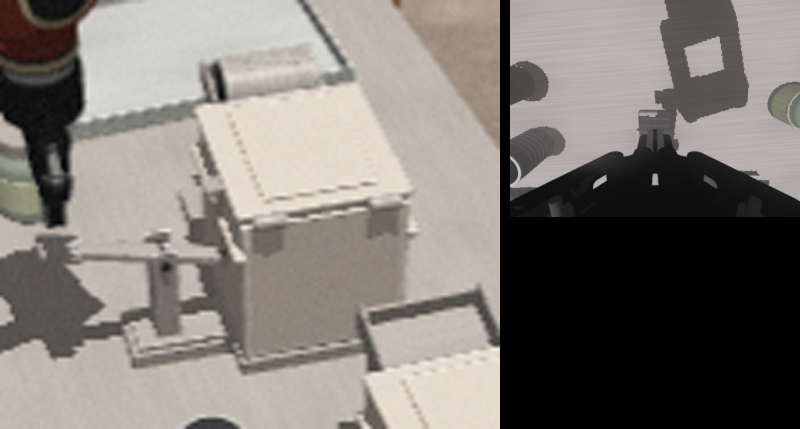

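The fingertip (57,225) is directly above the pad (60,240), ~20 mm clear. Descending to contact and starting the press.

{"api": "servo_tool", "payload": {"moves": [[[0,0,6,0,0,0,0],[0,0,5,0,0,0,0],[0,0,4,0,0,0,0],[0,0,3,0,0,0,0],[0,0,3,0,0,0,0],[0,0,3,0,0,0,0],[0,0,4,0,0,0,0],[0,0,4,0,0,0,0]]]}}

```text
time: 3.32
tool_pos: [0.4426, 0.1852, 0.1493]
tool_rot: [0.0, 0.038, 0.999, 0.0]
contact_force: [-2.1, 1.0, 4.9]
gripper_width: -0.003
grasp_force: 2.5
```

{"api": "servo_tool", "payload": {"moves": [[[0,0,4,0,0,0,0],[0,0,4,0,0,0,0],[0,0,4,0,0,0,0],[0,0,4,0,0,0,0],[0,0,4,0,0,0,0],[0,0,4,0,0,0,0],[0,0,4,0,0,0,0],[0,0,3,0,0,0,0],[0,0,2,0,0,0,0],[0,0,0,0,0,0,0]]]}}

```text
time: 4.58
tool_pos: [0.4424, 0.1852, 0.1154]
tool_rot: [-0.0, 0.038, 0.999, 0.0]
contact_force: [-3.1, 2.7, 5.1]
gripper_width: -0.001
grasp_force: 2.5
```

{"api": "servo_tool", "payload": {"moves": [[[0,0,1,0,0,0,0],[0,0,1,0,0,0,0],[0,0,1,0,0,0,0],[0,0,1,0,0,0,0],[0,0,0,0,0,0,0]]]}}

```text
time: 5.2
tool_pos: [0.4427, 0.1851, 0.1115]
tool_rot: [0.0, 0.039, 0.999, 0.0]
contact_force: [-0.8, 2.8, 3.9]
gripper_width: -0.003
grasp_force: 2.4
```

{"api": "servo_tool", "payload": {"moves": [[[0,0,1,0,0,0,0],[0,0,1,0,0,0,0],[0,0,0,0,0,0,0]]]}}

```text
time: 5.58
tool_pos: [0.4429, 0.185, 0.1096]
tool_rot: [0.001, 0.038, 0.999, 0.0]
contact_force: [0.4, 2.1, 4.7]
gripper_width: 0.002
grasp_force: 2.3
```

{"api": "servo_tool", "payload": {"moves": [[[0,0,1,0,0,0,0],[0,0,1,0,0,0,0],[0,0,0,0,0,0,0]]]}}

```text
time: 5.95
tool_pos: [0.4428, 0.1848, 0.1075]
tool_rot: [0.0, 0.038, 0.999, -0.0]
contact_force: [2.9, 1.9, 4.8]
gripper_width: -0.001
grasp_force: 2.2
```

{"api": "servo_tool", "payload": {"moves": [[[0,0,1,0,0,0,0],[0,0,1,0,0,0,0],[0,0,0,0,0,0,0]]]}}

```text
time: 6.32
tool_pos: [0.4429, 0.1848, 0.1063]
tool_rot: [0.0, 0.038, 0.999, -0.0]
contact_force: [-0.4, 0.8, 8.8]
gripper_width: 0.004
grasp_force: 4.4
```

{"api": "servo_tool", "payload": {"moves": [[[0,0,1,0,0,0,0],[0,0,0,0,0,0,0],[0,0,0,0,0,0,0]]]}}

```text
time: 6.7
tool_pos: [0.443, 0.1848, 0.1061]
tool_rot: [0.0, 0.038, 0.999, -0.0]
contact_force: [-2.6, -0.3, 14.6]
gripper_width: 0.002
grasp_force: 7.0
```

The force has climbed to 14.6 N and the height no longer changes, so the lever is on its stop. I'll hold 1.25 s for the tin to roll in, then look.

{"api": "servo_tool", "payload": {"moves": [[[0,0,0,0,0,0,0],[0,0,0,0,0,0,0],[0,0,0,0,0,0,0],[0,0,0,0,0,0,0],[0,0,0,0,0,0,0],[0,0,0,0,0,0,0],[0,0,0,0,0,0,0],[0,0,0,0,0,0,0],[0,0,0,0,0,0,0],[0,0,0,0,0,0,0]]]}}

```text
time: 7.95
tool_pos: [0.443, 0.1848, 0.1062]
tool_rot: [0.0, 0.038, 0.999, -0.0]
contact_force: [-3.0, -0.4, 13.6]
gripper_width: 0.0
grasp_force: 7.0
```

```bash
cat > two.py <<'E'
from h import *
import sys
n=sys.argv[1]
a=grab('side','side'+n)['image'][60:210,205:345]; b=grab('top','top'+n)['image'][120:275,120:260]
c=np.hstack([cv2.resize(x,(400,440),interpolation=cv2.INTER_CUBIC) for x in(a,b)]);cv2.imwrite(f'pics/v{n}.png',c)
E
python3 two.py 3
```

```text
(no output)
```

View pics/v3.png

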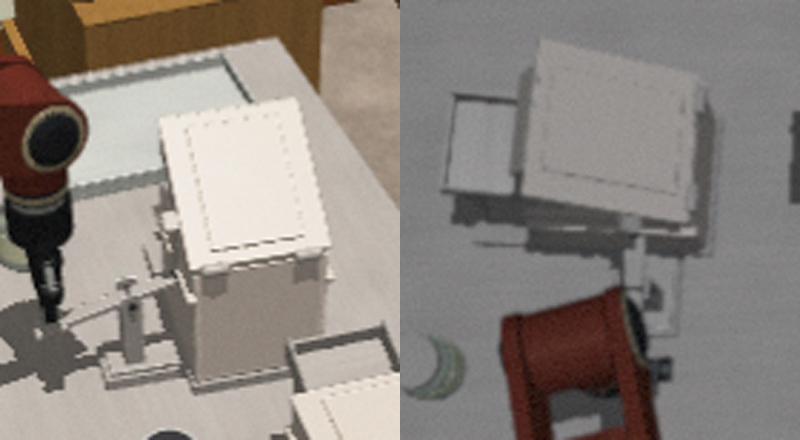

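The lid is fully up (left panel) and the chute is empty (right panel, ~(480,145)), so the tin has rolled in. Now a slow release.

{"api": "servo_tool", "payload": {"moves": [[[0,0,-1,0,0,0,0],[0,0,-1.5,0,0,0,0],[0,0,-1.5,0,0,0,0],[0,0,-1.5,0,0,0,0],[0,0,-1.5,0,0,0,0],[0,0,-1.5,0,0,0,0],[0,0,-1.5,0,0,0,0],[0,0,-1.5,0,0,0,0],[0,0,-1.5,0,0,0,0],[0,0,-1.5,0,0,0,0],[0,0,-1.5,0,0,0,0],[0,0,-1.5,0,0,0,0]]]}}

```text
time: 9.55
tool_pos: [0.4418, 0.1849, 0.1215]
tool_rot: [-0.001, 0.038, 0.999, -0.0]
contact_force: [-4.6, -0.5, 5.3]
gripper_width: -0.004
grasp_force: 2.6
```

{"api": "servo_tool", "payload": {"moves": [[[0,0,-1.5,0,0,0,0],[0,0,-1.5,0,0,0,0],[0,0,-1.5,0,0,0,0],[0,0,-1.5,0,0,0,0],[0,0,-1.5,0,0,0,0],[0,0,-1.5,0,0,0,0],[0,0,-1.5,0,0,0,0],[0,0,-1.5,0,0,0,0],[0,0,-1.5,0,0,0,0],[0,0,-1.5,0,0,0,0],[0,0,-1.5,0,0,0,0],[0,0,-1.5,0,0,0,0]]]}}

```text
time: 11.05
tool_pos: [0.4434, 0.1849, 0.1405]
tool_rot: [0.001, 0.039, 0.999, 0.0]
contact_force: [3.4, -1.2, 3.9]
gripper_width: 0.002
grasp_force: 2.2
```

{"api": "servo_tool", "payload": {"moves": [[[0,0,-1,0,0,0,0],[0,0,-1,0,0,0,0],[0,0,-1,0,0,0,0],[0,0,-1,0,0,0,0],[0,0,-1,0,0,0,0],[0,0,-1,0,0,0,0],[0,0,-1,0,0,0,0],[0,0,-1,0,0,0,0],[0,0,-1,0,0,0,0],[0,0,-1,0,0,0,0],[0,0,-1,0,0,0,0],[0,0,-1,0,0,0,0]]]}}

```text
time: 12.55
tool_pos: [0.4424, 0.1849, 0.1518]
tool_rot: [-0.0, 0.038, 0.999, -0.0]
contact_force: [4.1, 0.1, 3.7]
gripper_width: 0.003
grasp_force: 2.2
```

{"api": "servo_tool", "payload": {"moves": [[[0,0,-0.8,0,0,0,0],[0,0,-0.8,0,0,0,0],[0,0,-0.8,0,0,0,0],[0,0,-0.8,0,0,0,0],[0,0,-0.8,0,0,0,0],[0,0,-0.8,0,0,0,0],[0,0,-0.8,0,0,0,0],[0,0,-0.8,0,0,0,0],[0,0,-0.8,0,0,0,0],[0,0,-0.8,0,0,0,0],[0,0,-0.8,0,0,0,0],[0,0,-0.8,0,0,0,0]]]}}

```text
time: 14.05
tool_pos: [0.4424, 0.185, 0.1615]
tool_rot: [-0.0, 0.038, 0.999, 0.0]
contact_force: [-0.1, 0.1, -0.4]
gripper_width: 0.002
grasp_force: 0.0
```

Contact force is zero, so the lever is at rest. Lifting clear, straight up.

{"api": "servo_tool", "payload": {"moves": [[[0,0,-2,0,0,0,0],[0,0,-5,0,0,0,0],[0,0,-15,0,0,0,0],[0,0,-25,0,0,0,0],[0,0,-25,0,0,0,0],[0,0,-20,0,0,0,0],[0,0,-10,0,0,0,0],[0,0,0,0,0,0,0],[0,0,0,0,0,0,0]]]}}

```text
time: 15.18
tool_pos: [0.4419, 0.1849, 0.2623]
tool_rot: [-0.001, 0.038, 0.999, -0.0]
contact_force: [0.6, -0.5, -0.3]
gripper_width: -0.001
grasp_force: 0.0
```

```bash
python3 two.py 4
```

```text
(no output)
```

View pics/v4.png

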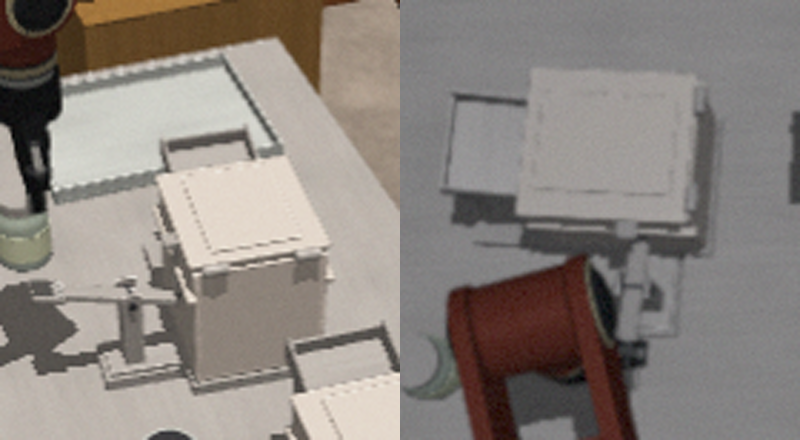

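The lid is shut, the lever is back up, the chute is empty, and the gripper is clear of everything.

```bash
python3 -c "
from plant import manip
print(manip.job_done())"
```

```text
the job is handed in; nothing more can be done
None
```

I pressed bin_a's lever fully down, the tin rolled in, I let the lid down slowly over about 6 s until it shut, moved the gripper clear, and handed the job in at about 15 s; no verdict came back.

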